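Unlock the board test fixture and hold its cover open

ROBOT

A 6-joint arm with a two-finger parallel gripper is mounted at the origin on the work surface. World frame = base frame: x ahead of the robot, y to its left, z up, the work surface at z = 0. Lengths are in m, angles in rad, forces in N, time in s.
With the tool pointing down it reaches from about 0.35 to 0.975 m from the base axis. Payload 4.9 kg.
Tool frame: the origin (TCP) lies on the mounting face of the last link; the fingertips stand 173 mm ahead of it and the grasp point (between the pads) lies 155 mm ahead of it (tcp_to_grasp is the distance from the TCP to the grasp point, in m); z points along the fingers, y is the line along which they close (so a half turn about z gives the same grasp; the last joint's range is limited). The gripper opens to 85 mm and grips with 20 to 120 N. Pads are 22 mm wide; open, the fingers measure 114 mm over their backs; the gripper's body (76 mm by 85 mm) begins 54 mm behind the grasp point. The pads swing forward as they close: fully open they stand 13 mm farther back than shut.
Start: joints at [-1.412, 0.053, 1.613, -0, 1.476, -0.119], TCP at [0.171, -0.601, 0.405] pointing down, gripper open.
Joint ranges: [-3.01, 3.01], [-1.01, 2.22], [0.06, 2.58], [-1.02, 4.17], [0.09, 2.62], [-3.14, 3.14]. Speed limits (rad/s): [2.57, 2.57, 3.14, 3.14, 3.14, 3.14].

INTERFACE

Orientations are given as a rotation vector (axis times angle).
In Python, from station import get_obs, get_image, calibration, finish_job, tcp_to_grasp gives the robot as it stands. The module is installed in compiled form; this text tells all that it offers.
- The arm moves only by the tool arm_command, never from a script. Its argument "plan" is a list that holds one entry, the list of rows, each a list of 6 numbers: the shift along the tool's x, y, z in cm, then the turn, a rotation vector about the tool's x, y, z in rad. A call has 1 to 12 rows; each row is the pose to reach, as a shift and turn from the pose commanded when the call began, along the tool's axes at that moment; what a row does not reach only later rows make up. A row lasts 1/12 s, in which the tool goes at most 41.7 mm and 7.16 degrees, less where a joint would pass 70% of its speed; a pose out of reach is approached as far as the arm can. A call with a gripper value outside its range is refused whole. "gripper" is the closure, from -1 (fully open) to 1 (shut), set as the call begins (left out, the last holds). The fingers move at their own pace and stop on an object; "force" is the grip in N (left out, the last holds). Time passes only in rows, so rows that repeat a pose let the fingers close. It gives the time, the measured TCP pose, the force, the opening and the grip force at its end, in the units of the state.
- get_obs(): the state, without advancing time (a new reading comes with each control period).
- get_image(name): name is "scene" or "top" or "wrist"; returns (picture, depth): 420x560x3 uint8, blue, green, red; 420x560 float32, m along the optical axis (not along the pixel's ray), 0 where there is no reading.
- calibration(name): a dict with "fx", "fy", "cx", "cy" (pixels), "pose" (4x4, takes a point from camera to world coordinates). Camera axes: x right, y up, looking along -z (the intrinsics and any distortion apply to the point x, -y, -z); pixel columns grow to the right and rows downward; lengths in m; the calibration is good to about 2 mm. A picture is of the moment at which its call begins: read the wrist's pose just before it. calibration takes no time and is no camera call; for the wrist camera it gives the pose at the moment of the call.
- finish_job(): hands the job in; it is judged then, once.
The state is a dict: "t": time; "q": joint angles; "dq": joint speeds; "effort": joint torques, N m; "tool_pos": TCP position; "tool_rot": TCP orientation; "contact_force": force on the tool from outside, world axes, zero at the start; "wrist_torque": the same for the moment, N m; "opening": finger opening in m; "grip_force": force on a finger pad.
Only numpy, scipy, OpenCV 4.12 (cv2) and the standard library are available. Lean on these libraries where they do the work, as an engineer would, in place of code of your own. Each camera call takes 0.05 s, during which the arm holds its last target. There are 200 camera calls.

TASK

Draw the locking bar out endwise from under the two keepers of the test fixture and lay it (do not drop it) inside the empty tray. Then raise the fixture's cover by its handle to 40 degrees from shut and keep holding it there, still, so that a technician can reach the board: the cover falls shut by itself, so finish while the robot is still holding it, with nothing else propping it. Leave the meter, the screwdriver and the loose plug alone.

Things in the scene. Friction and masses are not known exactly. Their poses are not given: they have to be found in the camera images.
- fixture: Fixed grey test fixture, an open case 240 (x) x 260 (y) x 70 mm high with a green circuit board inside, under a hinged cover. Origin: centre of its underside, on the table. Its x axis points from its front (the robot's side) to the hinge, y to its left, z up. The cover's hinge line runs parallel to its y at x = +120 mm, 70.5 mm above the table.
- cover (a joint): Angle of the fixture's cover in rad: 0 shut (level), growing as its front edge rises, 40 degrees = 0.698, stop at 1.3. Dark steel frame with a clear window, 240 x 260 x 8 mm, 0.35 to 0.7 kg, hinged along its far edge, parallel to the fixture's y. It falls shut freely when let go. A 24 mm wide tongue on its front edge lies under the locking bar.
- cover_handle (a point): Middle of the cover's handle: a level round steel rod, 10 mm thick, 110 mm long along the fixture's y, 35 mm above the cover's upper face (113.5 mm above the table when shut), at fixture x = -75, y = 0 mm. That is 195 mm nearer the front and 43 mm higher than the hinge line. Fingers fit on both sides and under it; it can turn between them. Axes as the fixture's when shut; they tip with the cover.
- lock_bar: Loose steel bar, 0.12 kg: flat strip 16 (x) x 156 (y) x 6 mm with an upright grip block on its right (-y) end. Origin: centre of its underside. At the start it lies along the fixture's y on the ledge, over the tongue, through both keepers. It comes out only endwise, to the fixture's right (-y), after about 75 mm. It balances 30 mm from the grip block's middle.
- keeper (a point): Middle of the opening of the right-hand keeper, an aluminium tunnel 20 mm wide (x), 10 mm high, 16 mm long (y) on the ledge at the fixture's front; roof top 95 mm above the table. Fixture x = -137, y = -23 mm; its twin is at y = +23. The ledge, 32 mm deep, top 80 mm above the table, runs on from here to y = -120 mm. The bar has 2 mm play each side and 4 mm above. Axes as the fixture's.
- bar_grip (a point): Middle of the bar's upright grip block: 10 (x) x 30 (y) x 40 mm high, standing on the strip. 63 mm to the -y side of the bar's origin and 26 mm above the bar's underside. Axes as the bar's.
- bar_end (a point): Left end of the bar (+y end, away from the grip block), half-way up the 6 mm strip: 78 mm from the bar's origin.
- tray: Fixed empty square black tray, 210 x 210 mm outside, walls 4 mm thick and 25 mm high, floor 4 mm thick. Origin: centre of its underside, on the table. It stands to the right or to the left of the fixture.
- meter: Bystander: grey multimeter lying on its back, 190 x 90 x 40 mm with a black dial, on the side of the fixture away from the tray. Origin: centre of its underside.
- screwdriver: Bystander: orange-handled screwdriver about 200 mm long, lying on the bench in front of the fixture.
- plug: Bystander: loose black plug housing, 60 x 30 x 22 mm. Origin: centre of its underside.
Not all that is in view belongs to the job. There is more than one size of the lock_bar; the job needs the middle-sized.

How it is judged:
On the way, in this order (a step that is already met when the one before it is completed fails the run):
1. the locking bar lies released inside the tray (x of bar_grip in the frame of tray between -0.102 and 0.102 m and y of bar_grip in the frame of tray between -0.102 and 0.102 m and z of each of bar_grip, bar_end in the frame of tray below 0.04 m and x of bar_end in the frame of tray between -0.102 and 0.102 m and y of bar_end in the frame of tray between -0.102 and 0.102 m and contact force between lock_bar and tray above 0.3 N and contact force between lock_bar and the fingers below 0.1 N and linear speed of lock_bar below 0.03 m/s), for 0.2 s.
2. then the cover is raised past 20 degrees (value of joint cover above 0.35 rad), for 0.1 s.
At the end, for the whole second after the job is handed in: The locking bar lies at rest inside the tray, not touched by the fingers. The cover stands still at 40 degrees, give or take 4, carried by the robot (contact force over 0.8 N) and by nothing else; the robot is still holding it (all of step 1 and value of joint cover between 0.628 and 0.768 rad and velocity of joint cover between -0.05 and 0.05 rad/s and contact force between any of the fingers, the arm and cover above 0.8 N and contact force between cover and meter below 0.1 N and contact force between cover and screwdriver below 0.1 N and contact force between cover and plug below 0.1 N and contact force between cover and lock_bar below 0.1 N); the arm keeps its last pose, push and grip.
It fails at once if the meter is moved by more than 20 mm (distance of meter from where it was at the start of the episode above 0.02 m).
It fails at once if the screwdriver is moved by more than 20 mm (distance of screwdriver from where it was at the start of the episode above 0.02 m).
It fails at once if the plug is moved by more than 20 mm (distance of plug from where it was at the start of the episode above 0.02 m).
It fails at once if the locking bar is dropped (faster than 1 m/s while not held, a fall of about 5 cm) (linear speed of lock_bar above 1 m/s and contact force between lock_bar and the fingers below 0.1 N).
It also fails if it takes over 62 s, if anything falls off the work surface, if the arm or the gripper's body presses on something with over 40 N, if the wrist force passes 120 N, or if a joint passes its speed limit or range.

## Working session

There is one attempt and no reset: what is moved stays moved. The work goes in short steps, Python scripts to look and compute and a tool call to move; the robot and the scene stay as the last step left them, time stands still between calls to the robot, and variables do not carry over. Pictures are saved under pics/ and viewed, at most 10 in all, crops included, and the job is handed in when it is done.

Besides the shell and the picture viewer there is one more tool, called after "Request:" as a command line: name --argument value ..., lists and objects as JSON in quotes. arm_command: Moves the arm, as the interface text tells. Its arguments: {"type":"object","properties":{"plan":{"type":"array"},"gripper":{"type":"number"},"force":{"type":"number"}},"required":["plan"]}

```bash
mkdir -p pics
cat > h.py <<'E'
import numpy as np, cv2
from scipy.spatial.transform import Rotation as R
from station import *
def snap(name,fn):
    c=calibration(name); im,d=get_image(name); cv2.imwrite('pics/'+fn+'.png',im)
    np.savez('pics/'+fn+'.npz',im=im,d=d,pose=np.array(c['pose']),k=[c['fx'],c['fy'],c['cx'],c['cy']]); print({k:v for k,v in c.items() if k!='pose'})
def cloud(fn):
    z=np.load('pics/'+fn+'.npz'); d=z['d']; fx,fy,cx,cy=z['k']; P=z['pose']
    v,u=np.mgrid[:d.shape[0],:d.shape[1]]
    p=np.stack([(u-cx)/fx*d,-(v-cy)/fy*d,-d],-1)
    return p@P[:3,:3].T+P[:3,3],z['im'],d
def rel(target,rot):
    "shift (cm), turn rotvec to TCP target from commanded~measured pose"
    o=get_obs(); r=R.from_rotvec(o['tool_rot']); 
    return np.round(r.inv().apply(np.array(target)-o['tool_pos'])*100,2),np.round((r.inv()*rot).as_rotvec(),3)
E
python3 - <<'E'
from h import *
snap('scene','s0');snap('top','t0')
print(tcp_to_grasp, get_obs())
E
```

```text
{'fx': 434.77573654942296, 'fy': 434.77573654942296, 'cx': 281.6043037746992, 'cy': 211.1471787287585}
{'fx': 384.25424712885007, 'fy': 384.25424712885007, 'cx': 280.2343602626033, 'cy': 206.47109960234272}
0.1547 {'t': 0.1, 'q': array([-1.41201798e+00,  5.33004932e-02,  1.61416923e+00,  1.60573846e-05,
        1.47601233e+00, -1.19005695e-01]), 'dq': array([ 0.00174417, -0.00200629, -0.00291501, -0.00065898, -0.00130893,
        0.00137291]), 'effort': array([ 9.27169240e-04, -3.94904888e+01, -3.71360850e+01, -3.11690496e-05,
        3.92705173e-03,  7.62669885e-06]), 'tool_pos': array([ 0.17135014, -0.60079588,  0.40357218]), 'tool_rot': array([-3.10946829e+00, -4.34676627e-01,  3.38933514e-05]), 'contact_force': array([0.44555606, 0.29381939, 0.94500157]), 'wrist_torque': array([ 0.01020978, -0.00401624,  0.03407482]), 'grip_force': 0.0, 'opening': 0.08570965266828891}
```

View pics/s0.png

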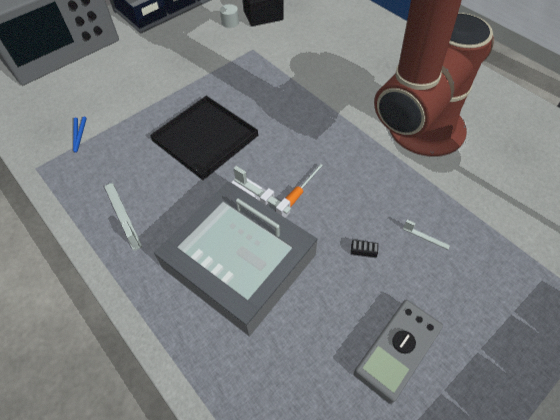

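View pics/t0.png

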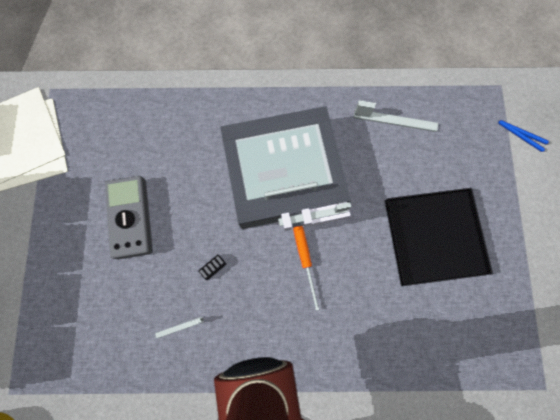

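The scene picture shows three bars: one on the fixture through the keepers (scene 255,185; top 330,212), a large one beyond (scene 122,215; top 400,120), and a small one at left (scene 425,235; top 180,327). By the description the target is the one in the keepers. The tray is on the right (top 438,237), the meter is left (128,218), the plug is at (212,267) and the screwdriver at (307,265).

Run:
```python
from h import *
p,im,d=cloud('t0')
def px(n,u,v): print(n,np.round(p[v,u],3))
for n,u,v in [('table',330,300),('meter',128,240),('plug',212,267),('drv',303,245),('drvtip',317,305),('k',286,220),('k2',308,215),('block',344,208),('handle',290,188)]: px(n,u,v)
z=p[...,2]; v,u=np.mgrid[:420,:560]
m=(z>.07)&(z<.09)&(u>200)&(u<360)&(v>90)&(v<235)&(d>0)
r=cv2.minAreaRect(p[m][:,:2].astype(np.float32)); print('fix',r,cv2.boxPoints(r))
for lo,hi,n in [(.105,.122,'tall')]:
    m=(z>lo)&(z<hi)&(u>200)&(u<360)&(v>90)&(v<235)
    nn,l,s,c=cv2.connectedComponentsWithStats(m.astype(np.uint8))
    for i in range(1,nn):
        if s[i,4]>5: q=p[l==i]; print(n,s[i],q.mean(0),q.min(0),q.max(0),cv2.minAreaRect(q[:,:2].astype(np.float32)))
g=im.max(-1)
m=(z>.015)&(z<.035)&(u>375)&(u<500)&(v>180)&(v<295)
r=cv2.minAreaRect(p[m][:,:2].astype(np.float32)); print('tray',r,cv2.boxPoints(r), m.sum())
c=cv2.resize(im[170:330,200:400],None,fx=4,fy=4,interpolation=cv2.INTER_CUBIC)[:600]; cv2.imwrite('pics/c0.png',c)
```

```text
table [ 0.342 -0.126  0.002]
meter [0.482 0.342 0.039]
plug [0.419 0.148 0.026]
drv [ 0.469 -0.064  0.029]
drvtip [ 0.332 -0.094  0.018]
k [ 0.516 -0.024  0.093]
k2 [ 0.527 -0.073  0.094]
block [ 0.536 -0.148  0.121]
handle [ 0.583 -0.033  0.116]
fix ((0.6390571594238281, -0.023881718516349792), (0.27406418323516846, 0.2607891261577606), 11.400124549865723) [[ 0.4789549   0.07685457]
 [ 0.5305023  -0.17878939]
 [ 0.7991594  -0.12461801]
 [ 0.747612    0.13102596]]
tall [265 182  53  16 251] [ 0.5805414  -0.03567509  0.11728367] [ 0.56550175 -0.09282886  0.10660572] [0.59656468 0.02180323 0.12169747] ((0.581250786781311, -0.03507613390684128), (0.010352331213653088, 0.11726988852024078), 11.469034194946289)
tall [335 206  15   5  25] [ 0.53686709 -0.14346084  0.11402494] [ 0.53346309 -0.16156228  0.10597655] [ 0.54204011 -0.1311901   0.12175464] ((0.53657466173172, -0.14601381123065948), (0.030488623306155205, 0.008300472050905228), 84.99071502685547)
tray ((0.49042391777038574, -0.38522523641586304), (0.21026118099689484, 0.21280638873577118), 6.790616512298584) [[ 0.37344956 -0.29199925]
 [ 0.39861205 -0.50331277]
 [ 0.6073983  -0.47845122]
 [ 0.5822358  -0.2671377 ]] 940
```

View pics/c0.png

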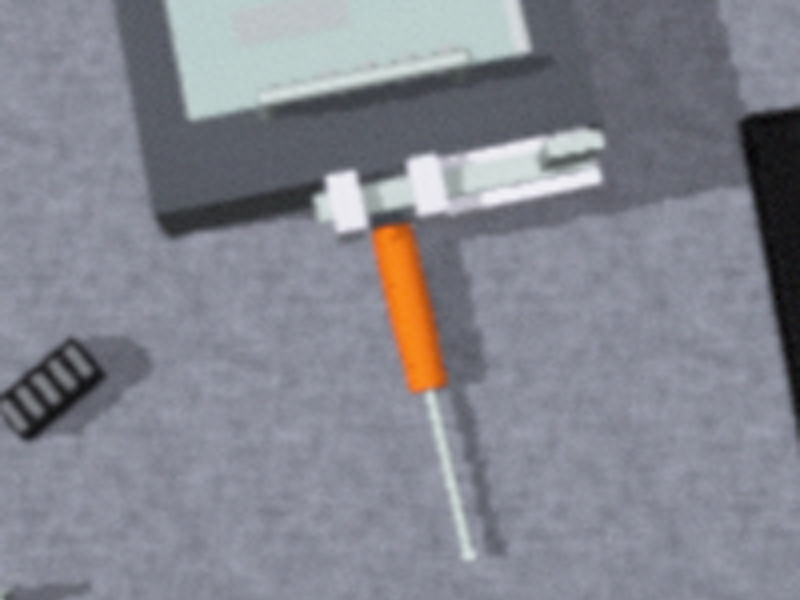

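The crop confirms the middle-sized bar lies through both keepers, with its grip block at the right end (crop 573,147) on the ledge. The keepers are at crop (345,205) and (428,185), the handle at (365,82), and the screwdriver handle's end sits close to the ledge (393,230). Measured sizes fit: fixture 261 mm wide, handle top 0.118 m, tray 210 mm.

```bash
cat >> h.py <<'E'
def down(a): # tool y along dir a (deg), pointing down
    a=np.radians(a); x=[np.cos(a),np.sin(a),0]; y=[-np.sin(a),np.cos(a),0]
    return R.from_matrix(np.array([y,x,[0,0,-1.]]).T)
E
python3 - <<'E'
from h import *
print(rel([.5395,-.1454,.375],down(11.4)))
E
```

```text
(array([ 47.89, -33.69,   2.93]), array([-1.000e-03, -2.000e-03, -1.492e+00]))
```

Request:
arm_command --plan '[[[23.9, -16.8, 1.5, 0, 0, -0.75], [23.9, -16.8, 1.5, 0, 0, -0.75], [23.9, -16.8, 1.5, 0, 0, -0.75], [23.9, -16.8, 1.5, 0, 0, -0.75], [23.9, -16.8, 1.5, 0, 0, -0.75], [23.9, -16.8, 1.5, 0, 0, -0.75], [23.9, -16.8, 1.5, 0, 0, -0.75], [47.9, -33.7, 2.9, 0, 0, -1.49], [47.9, -33.7, 2.9, 0, 0, -1.49], [47.9, -33.7, 2.9, 0, 0, -1.49], [47.9, -33.7, 2.9, 0, 0, -1.49], [47.9, -33.7, 2.9, 0, 0, -1.49]]]' --gripper 0 --force 60

```text
t: 1.1
tool_pos: [0.4861, -0.2107, 0.3794]
tool_rot: [-2.121, -2.317, 0.0]
contact_force: [0.7, -0.3, 0.2]
opening: 0.0428
grip_force: 0.0
```

Run:
```python
from h import *
print(rel([.5395,-.1454,.375],down(11.4)))
```

```text
(array([6.03, 5.89, 0.44]), array([-0.   , -0.   , -0.111]))
```

Request:
arm_command --plan '[[[6.0, 5.9, 0.4, 0, 0, -0.11], [6.0, 5.9, 0.4, 0, 0, -0.11], [6.0, 5.9, 0.4, 0, 0, -0.11], [6.0, 5.9, 0.4, 0, 0, -0.11], [6.0, 5.9, 0.4, 0, 0, -0.11], [6.0, 5.9, 0.4, 0, 0, -0.11]]]'

```text
t: 1.6
tool_pos: [0.5387, -0.1489, 0.3756]
tool_rot: [-2.0, -2.423, 0.001]
contact_force: [0.7, -0.3, 1.2]
opening: 0.0425
grip_force: 0.0
```

Run:
```python
from h import *
print(rel([.5395,-.1454,.375],down(11.4)))
snap('wrist','w0'); p,im,d=cloud('w0')
z=p[...,2]
m=((z>.09)&(z<.135)&(d>0)).astype(np.uint8)
n,l,s,c=cv2.connectedComponentsWithStats(m)
for i in range(1,n):
    if s[i,4]>60: q=p[l==i]; print(s[i],np.median(q,0).round(4),[np.round(x,4) for x in cv2.minAreaRect(q[:,:2].astype(np.float32))], q[:,2].max())
```

```text
(array([0.33, 0.14, 0.06]), array([-0.001, -0.   , -0.008]))
{'fx': 322.79224039154394, 'fy': 322.79224039154394, 'cx': 278.5956581099185, 'cy': 206.21469530038857}
[ 356    0   34  151 2407] [ 0.5835 -0.0448  0.1185] [array([ 0.5846, -0.0467]), array([0.0103, 0.0939]), np.float64(11.4426)] 0.12182442079585298
[ 260   15   46   28 1265] [ 0.517  -0.0244  0.0959] [array([ 0.5173, -0.0241]), array([0.0319, 0.0167]), np.float64(10.5785)] 0.09827008611662674
[ 261   86   44   24 1017] [ 0.5261 -0.0691  0.0959] [array([ 0.5261, -0.0691]), array([0.0319, 0.0161]), np.float64(11.5584)] 0.0979182876731099
[277 181  15  51 714] [ 0.5415 -0.1414  0.1267] [array([ 0.542 , -0.1456]), array([0.01  , 0.0302]), np.float64(11.728)] 0.12874161335488388
```

View pics/w0.png

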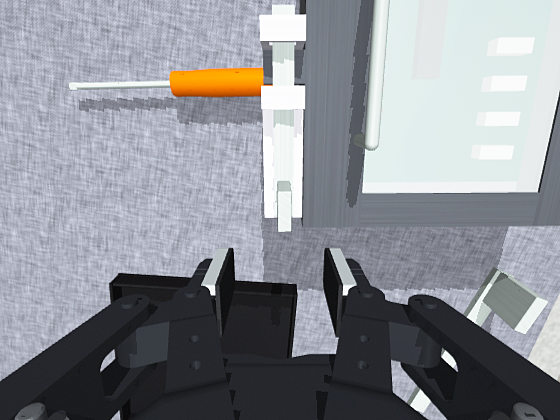

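The wrist view shows the grip block at (284,207) just ahead of the fingers, the keepers at (283,28) and (283,97), and the screwdriver at (215,83), which stays left of the finger path. Block size reads 10 x 30 mm and its top 0.127 m, as it should be.

Run:
```python
from h import *
print(rel([.5413,-.1456,.2635],down(11.5)))
```

```text
(array([ 0.3 ,  0.33, 11.22]), array([-0.   ,  0.   , -0.011]))
```

Request:
arm_command --plan '[[[0.3, 0.3, 2.5, 0, 0, -0.01], [0.3, 0.3, 5, 0, 0, -0.01], [0.3, 0.3, 7, 0, 0, -0.01], [0.3, 0.3, 8, 0, 0, -0.01], [0.3, 0.3, 8, 0, 0, -0.01], [0.3, 0.3, 8, 0, 0, -0.01]]]'

```text
t: 2.15
tool_pos: [0.5414, -0.1453, 0.296]
tool_rot: [-1.988, -2.432, 0.0]
contact_force: [-0.0, -0.1, 0.8]
opening: 0.0423
grip_force: 0.0
```

Run:
```python
from h import *
print(rel([.5413,-.1456,.2635],down(11.5)))
```

```text
(array([-0.03, -0.01,  3.25]), array([-0., -0., -0.]))
```

Well aligned; descend and close.

Request:
arm_command --plan '[[[0, 0, 1.2, 0, 0, 0], [0, 0, 2.4, 0, 0, 0], [0, 0, 3.2, 0, 0, 0], [0, 0, 3.2, 0, 0, 0], [0, 0, 3.2, 0, 0, 0]]]'

```text
t: 2.57
tool_pos: [0.5414, -0.1444, 0.2628]
tool_rot: [-1.985, -2.433, 0.001]
contact_force: [-0.2, -0.9, 0.9]
opening: 0.0425
grip_force: 0.0
```

Request:
arm_command --plan '[[[0, 0, 0, 0, 0, 0], [0, 0, 0, 0, 0, 0], [0, 0, 0, 0, 0, 0], [0, 0, 0, 0, 0, 0], [0, 0, 0, 0, 0, 0], [0, 0, 0, 0, 0, 0], [0, 0, 0, 0, 0, 0], [0, 0, 0, 0, 0, 0]]]' --gripper 1 --force 60

```text
t: 3.23
tool_pos: [0.542, -0.1447, 0.2646]
tool_rot: [1.985, 2.433, 0.001]
contact_force: [1.3, -0.3, 3.6]
opening: 0.0092
grip_force: 58.8
```

Request:
arm_command --plan '[[[0, 0, -0.15, 0, 0, 0], [-0.5, 0, -0.15, 0, 0, 0], [-1, 0, -0.15, 0, 0, 0], [-1.5, 0, -0.15, 0, 0, 0], [-2, 0, -0.15, 0, 0, 0], [-2.5, 0, -0.15, 0, 0, 0]]]'

```text
t: 3.73
tool_pos: [0.5466, -0.1697, 0.2648]
tool_rot: [-1.986, -2.433, 0.001]
contact_force: [-0.2, -0.3, -1.3]
opening: 0.0092
grip_force: 58.5
```

Request:
arm_command --plan '[[[-0.7, 0, 0, 0, 0, 0], [-1.4, 0, 0, 0, 0, 0], [-2.1, 0, 0, 0, 0, 0], [-2.8, 0, 0, 0, 0, 0], [-3.5, 0, 0, 0, 0, 0], [-4.2, 0, 0, 0, 0, 0], [-4.9, 0, 0, 0, 0, 0], [-5.6, 0, 0, 0, 0, 0], [-6.3, 0, 0, 0, 0, 0], [-7, 0, 0, 0, 0, 0], [-7, 0, 0, 0, 0, 0], [-7, 0, -2, 0, 0, 0]]]'

```text
t: 4.73
tool_pos: [0.5592, -0.2373, 0.2808]
tool_rot: [-1.981, -2.427, 0.002]
contact_force: [-0.2, 0.6, -2.7]
opening: 0.0093
grip_force: 58.4
```

Run:
```python
from h import *
snap('wrist','w1')
print(rel([.497,-.4475,.30],down(6.8)),get_obs()['contact_force'])
```

```text
{'fx': 322.79224039154394, 'fy': 322.79224039154394, 'cx': 278.5956581099185, 'cy': 206.21469530038857}
(array([-19.24, -10.48,  -1.22]), array([0.001, 0.001, 0.083])) [ 2.65620153 -0.4664916   1.61122572]
```

View pics/w1.png

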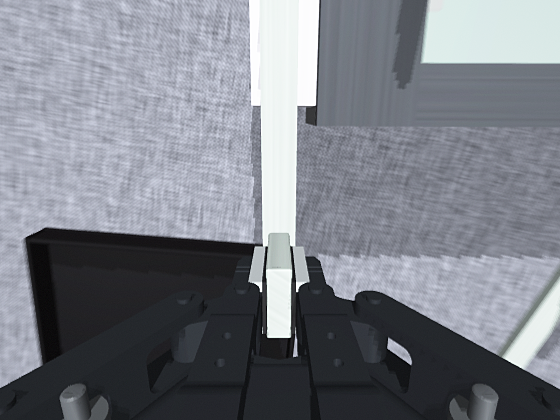

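The bar is clear of the keepers, held straight (block 280,290; strip running up to 280,0); ledge end at (285,105), tray at lower left. Move over the tray.

Request:
arm_command --plan '[[[-1, -0.5, -1.2, 0, 0, 0], [-3, -1.7, -1.2, 0, 0, 0.02], [-6, -3.3, -1.2, 0, 0, 0.03], [-9, -5, -1.2, 0, 0, 0.04], [-12, -6.6, -1.2, 0, 0, 0.05], [-15, -8.2, -1.2, 0, 0, 0.07], [-17.5, -9.5, -1.2, 0, 0, 0.08], [-19.2, -10.5, -1.2, 0, 0, 0.083], [-19.2, -10.5, -1.2, 0, 0, 0.083], [-19.2, -10.5, -1.2, 0, 0, 0.083], [-19.2, -10.5, -1.2, 0, 0, 0.083]]]'

```text
t: 5.7
tool_pos: [0.4963, -0.4466, 0.2973]
tool_rot: [-2.085, -2.349, -0.001]
contact_force: [-0.4, 0.7, -2.1]
opening: 0.0091
grip_force: 58.5
```

Run:
```python
from h import *
print(rel([.497,-.4475,.188],down(6.8)))
snap('top','t1');p,im,d=cloud('t1'); z=p[...,2]
v,u=np.mgrid[:420,:560]
m=(z>.095)&(z<.125)&(u>375)&(u<500)&(v>150)&(v<295)
r=cv2.minAreaRect(p[m][:,:2].astype(np.float32)); print('strip',r,cv2.boxPoints(r).round(3), m.sum(), np.median(z[m]))
m=(z>.013)&(z<.033)&(u>375)&(u<500)&(v>180)&(v<295)
r=cv2.minAreaRect(p[m][:,:2].astype(np.float32)); print('tray',r)
cv2.imwrite('pics/c1.png',cv2.resize(im[150:310,340:520],None,fx=3,fy=3))
```

```text
(array([-0.11,  0.06, 10.93]), array([ 0.   , -0.001,  0.   ]))
{'fx': 384.25424712885007, 'fy': 384.25424712885007, 'cx': 280.2343602626033, 'cy': 206.47109960234272}
strip ((0.486917108297348, -0.37503674626350403), (0.016262026503682137, 0.13583995401859283), 6.821994781494141) [[ 0.471 -0.309]
 [ 0.487 -0.443]
 [ 0.503 -0.442]
 [ 0.487 -0.307]] 482 0.11938154553146518
tray ((0.4905455410480499, -0.3855088949203491), (0.21049457788467407, 0.2116183340549469), 6.778655052185059)
```

View pics/c1.png

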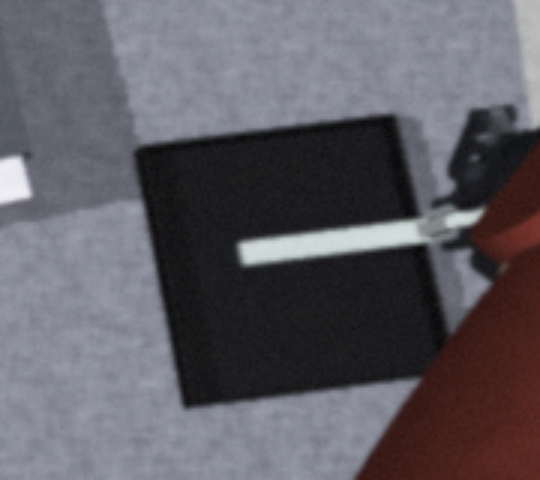

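The bar hangs level over the tray (parallax shifts it in the picture at (330,240)). Measured centre is within 3 mm of the tray's centre, yaw equal. Lower.

Request:
arm_command --plan '[[[0, 0, 1.5, 0, 0, 0], [0, 0, 3.5, 0, 0, 0], [0, 0, 5.5, 0, 0, 0], [0, 0, 7.5, 0, 0, 0], [0, 0, 9, 0, 0, 0], [0, 0, 9.8, 0, 0, 0], [0, 0, 10.2, 0, 0, 0], [0, 0, 10.4, 0, 0, 0], [0, 0, 10.6, 0, 0, 0], [0, 0, 10.7, 0, 0, 0], [0, 0, 10.7, 0, 0, 0]]]'

```text
t: 6.67
tool_pos: [0.4966, -0.4471, 0.1913]
tool_rot: [2.084, 2.348, -0.0]
contact_force: [1.3, 0.1, -1.9]
opening: 0.0094
grip_force: 58.5
```

Request:
arm_command --plan '[[[0, 0, 0.1, 0, 0, 0], [0, 0, 0.2, 0, 0, 0], [0, 0, 0.3, 0, 0, 0], [0, 0, 0.35, 0, 0, 0], [0, 0, 0.35, 0, 0, 0], [0, 0, 0.35, 0, 0, 0]]]'

```text
t: 7.17
tool_pos: [0.4967, -0.4471, 0.1886]
tool_rot: [2.085, 2.349, -0.0]
contact_force: [-2.1, 2.4, 6.1]
opening: 0.0093
grip_force: 59.7
```

Contact (+6 N). Release gently.

Request:
arm_command --plan '[[[0, 0, 0, 0, 0, 0], [0, 0, 0, 0, 0, 0], [0, 0, 0, 0, 0, 0], [0, 0, 0, 0, 0, 0], [0, 0, 0, 0, 0, 0], [0, 0, 0, 0, 0, 0], [0, 0, 0, 0, 0, 0]]]' --gripper 0.2

```text
t: 7.75
tool_pos: [0.4963, -0.4467, 0.1866]
tool_rot: [-2.085, -2.349, -0.0]
contact_force: [-0.3, 0.5, -1.1]
opening: 0.0341
grip_force: 0.0
```

Request:
arm_command --plan '[[[0, 0, -1, 0, 0, 0], [0, 0, -3, 0, 0, 0], [0, 0, -6, 0, 0, 0], [0, 0, -10, 0, 0, 0], [0, 0, -14, 0, 0, 0], [0, 0, -16, 0, 0, 0], [0, 0, -16, 0, 0, 0], [0, 0, -16, 0, 0, 0]]]'

```text
t: 8.42
tool_pos: [0.4967, -0.4471, 0.3501]
tool_rot: [2.082, 2.346, -0.001]
contact_force: [-0.0, 0.1, 0.1]
opening: 0.0345
grip_force: 0.0
```

Run:
```python
from h import *
snap('wrist','w2');p,im,d=cloud('w2'); z=p[...,2]
# handle midpoint from origin estimate: keeper mid & handle scan
y=np.array([-np.sin(np.radians(11.5)),np.cos(np.radians(11.5))]);x=np.array([y[1],-y[0]])
km=np.array([(.5173+.5261)/2,(-.0241-.0691)/2]); h=km+.062*x; print('handle from keepers',h)
print(rel([*h,.155+.1135+.08],down(11.5)))
```

```text
{'fx': 322.79224039154394, 'fy': 322.79224039154394, 'cx': 278.5956581099185, 'cy': 206.21469530038857}
handle from keepers [ 0.58245533 -0.03423919]
(array([39.93, 13.45, -0.13]), array([ 0.   ,  0.001, -0.082]))
```

View pics/w2.png

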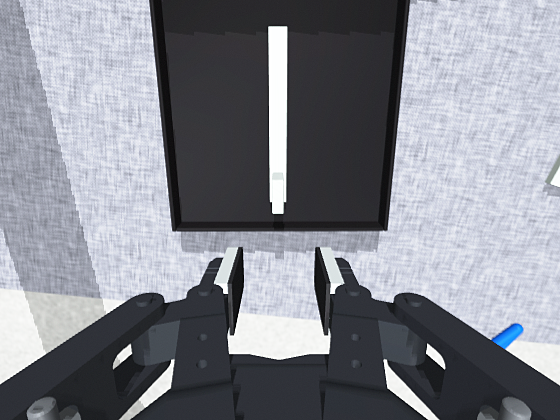

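The bar lies flat in the tray (278,28 to 278,212), clear of the fingers. On to the handle.

Request:
arm_command --plan '[[[4, 1.3, 0, 0, 0, -0.01], [8, 2.7, 0, 0, 0, -0.02], [12, 4, 0, 0, 0, -0.03], [16, 5.4, 0, 0, 0, -0.04], [20, 6.7, 0, 0, 0, -0.05], [24, 8.1, 0, 0, 0, -0.06], [28, 9.4, 0, 0, 0, -0.07], [32, 10.8, 0, 0, 0, -0.08], [36, 12.1, 0, 0, 0, -0.082], [40, 13.4, 0, 0, 0, -0.082], [40, 13.4, 0, 0, 0, -0.082], [40, 13.4, 0, 0, 0, -0.082]]]'

```text
t: 9.47
tool_pos: [0.5815, -0.0312, 0.3442]
tool_rot: [-1.98, -2.434, 0.003]
contact_force: [-0.2, -0.9, -0.3]
opening: 0.034
grip_force: 0.0
```

Run:
```python
from h import *
print(rel([.5825,-.0342,.155+.1135],down(11.5)))
```

```text
(array([-0.33,  0.07,  7.57]), array([-0.004, -0.002,  0.005]))
```

Request:
arm_command --plan '[[[-0.1, 0, 1.5, 0, 0, 0], [-0.1, 0, 3, 0, 0, 0], [-0.1, 0, 4.5, 0, 0, 0], [-0.1, 0, 6, 0, 0, 0], [-0.1, 0, 7, 0, 0, 0], [-0.1, 0, 7.6, 0, 0, 0], [-0.1, 0, 7.6, 0, 0, 0], [-0.1, 0, 7.6, 0, 0, 0]]]'

```text
t: 10.13
tool_pos: [0.582, -0.0353, 0.2705]
tool_rot: [-1.988, -2.432, 0.001]
contact_force: [0.8, -0.1, 0.1]
opening: 0.0344
grip_force: 0.0
```

Request:
arm_command --plan '[[[0, 0, 0, 0, 0, 0], [0, 0, 0, 0, 0, 0], [0, 0, 0, 0, 0, 0], [0, 0, 0, 0, 0, 0], [0, 0, 0, 0, 0, 0], [0, 0, 0, 0, 0, 0], [0, 0, 0, 0, 0, 0], [0, 0, 0, 0, 0, 0]]]' --gripper 1 --force 60

```text
t: 10.8
tool_pos: [0.5824, -0.0348, 0.2721]
tool_rot: [1.986, 2.432, 0.0]
contact_force: [-3.3, -0.8, 6.0]
opening: 0.0077
grip_force: 58.8
```

Run:
```python
from h import *
print(rel([.5825,-.0342,.155+.1135],down(11.5)))
for t in range(5,41,5):
    a=np.radians(t); x=-195*np.cos(a)+43*np.sin(a)+195; z=195*np.sin(a)+43*np.cos(a)-43; print(t,round(x/10,2),round(-z/10,2))
```

```text
(array([0.06, 0.02, 0.36]), array([0.001, 0.001, 0.   ]))
5 0.45 -1.68
10 1.04 -3.32
15 1.78 -4.9
20 2.65 -6.41
25 3.64 -7.84
30 4.76 -9.17
35 5.99 -10.41
40 7.33 -11.53
```

Request:
arm_command --plan '[[[0, 0.1, -0.4, 0, 0, 0], [0, 0.2, -0.8, 0, 0, 0], [0, 0.3, -1.25, 0, 0, 0], [0, 0.45, -1.7, 0, 0, 0], [0, 0.45, -1.7, 0, 0, 0], [0, 0.45, -1.7, 0, 0, 0]]]'

```text
t: 11.3
tool_pos: [0.5865, -0.034, 0.2877]
tool_rot: [1.987, 2.433, -0.001]
contact_force: [2.5, -3.8, -4.6]
opening: 0.0078
grip_force: 58.5
```

Request:
arm_command --plan '[[[0, 0.3, -0.8, 0, 0, 0], [0, 0.6, -1.64, 0, 0, 0], [0, 0.95, -2.4, 0, 0, 0], [0, 1.33, -3.22, 0, 0, 0], [0, 1.75, -4.0, 0, 0, 0], [0, 2.2, -4.73, 0, 0, 0], [0, 2.2, -4.73, 0, 0, 0], [0, 2.2, -4.73, 0, 0, 0]]]'

```text
t: 11.97
tool_pos: [0.6077, -0.0298, 0.3355]
tool_rot: [-1.986, -2.432, 0.005]
contact_force: [-5.3, -5.8, -0.7]
opening: 0.008
grip_force: 58.6
```

```bash
cat > ang.py <<'E'
from h import *
import sys
f=sys.argv[1]; snap('scene',f); p,im,d=cloud(f)
a=np.radians(11.5); q=p-np.array([.656,-.0193,0]); X=q[...,0]*np.cos(a)+q[...,1]*np.sin(a); Y=-q[...,0]*np.sin(a)+q[...,1]*np.cos(a); Z=p[...,2]
hx,hz=.12,.0785
ang=np.degrees(np.arctan2(Z-hz,hx-X))
for s in (-1,1):
  m=(d>0)&(Y*s>.1)&(Y*s<.128)&(X<.09)&(X>-.13)&(Z>.08); print(s,m.sum(),np.percentile(ang[m],[10,25,50,75,90]).round(1))
o=get_obs(); print(o['t'],o['tool_pos'],o['contact_force'],o['opening'])
E
python3 ang.py s1
```

```text
{'fx': 434.77573654942296, 'fy': 434.77573654942296, 'cx': 281.6043037746992, 'cy': 211.1471787287585}
-1 1053 [18.4 19.  19.5 19.9 20.6]
1 1396 [18.6 19.1 19.5 19.9 20.6]
12.0167 [ 0.60753651 -0.02981929  0.33515464] [-3.8537854  -5.70180801 -1.25891029] 0.007682569685712572
```

View pics/s1.png

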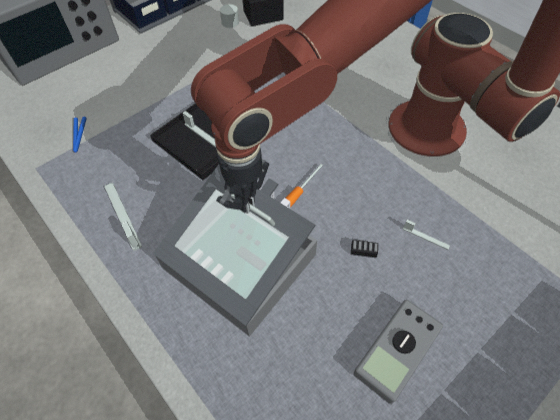

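The picture shows the cover open about 19.5 degrees, held at the handle (245,205), and the bar lying in the tray (200,125). On to 40.

Request:
arm_command --plan '[[[0, 0.5, -0.72, 0, 0, 0], [0, 1.0, -1.43, 0, 0, 0], [0, 1.55, -2.1, 0, 0, 0], [0, 2.11, -2.76, 0, 0, 0], [0, 2.7, -3.4, 0, 0, 0], [0, 3.34, -4.0, 0, 0, 0], [0, 4.0, -4.6, 0, 0, 0], [0, 4.7, -5.15, 0, 0, 0], [0, 4.7, -5.15, 0, 0, 0], [0, 4.7, -5.15, 0, 0, 0], [0, 4.7, -5.15, 0, 0, 0]]]'

```text
t: 12.93
tool_pos: [0.6532, -0.0206, 0.3885]
tool_rot: [-1.986, -2.431, 0.008]
contact_force: [-9.1, -5.9, 6.2]
opening: 0.0076
grip_force: 59.8
```

```bash
python3 ang.py s2
```

```text
{'fx': 434.77573654942296, 'fy': 434.77573654942296, 'cx': 281.6043037746992, 'cy': 211.1471787287585}
-1 905 [39.3 39.7 40.1 40.8 41.7]
1 1476 [39.4 39.7 40.1 40.8 42.2]
12.9833 [ 0.65313129 -0.02062305  0.38844285] [-10.07988772  -5.5213636    6.97169383] 0.007884450810623842
```

Request:
arm_command --plan '[[[0, 0, 0, 0, 0, 0], [0, 0, 0, 0, 0, 0], [0, 0, 0, 0, 0, 0], [0, 0, 0, 0, 0, 0], [0, 0, 0, 0, 0, 0], [0, 0, 0, 0, 0, 0]]]'

```text
t: 13.48
tool_pos: [0.6531, -0.0207, 0.3884]
tool_rot: [-1.986, -2.43, 0.008]
contact_force: [-8.8, -5.0, 5.7]
opening: 0.0075
grip_force: 59.8
```

```bash
python3 ang.py s3
```

```text
{'fx': 434.77573654942296, 'fy': 434.77573654942296, 'cx': 281.6043037746992, 'cy': 211.1471787287585}
-1 903 [39.2 39.6 40.1 40.6 41.6]
1 1486 [39.3 39.7 40.1 40.8 42. ]
13.5333 [ 0.65305386 -0.02066177  0.38840722] [-9.91029724 -5.6656088   7.23934287] 0.007627575116107569
```

View pics/s3.png

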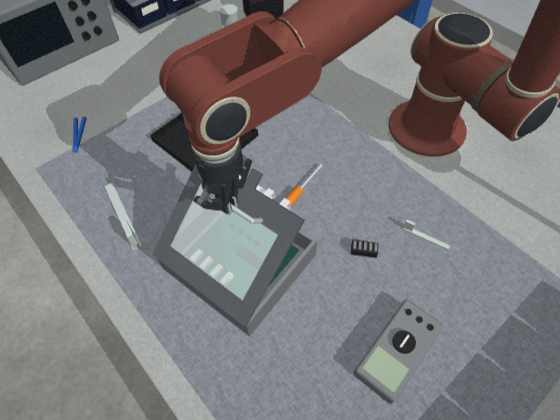

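The cover stands still at 40.1 degrees, held at the handle (235,210). The meter, screwdriver and plug look unmoved. The arm hides the bar in this view, but it lay flat and centred in the tray after release.

```bash
python3 -c "
from station import *
print(finish_job())"
```

```text
the job is handed in; nothing more can be done
None
```

The job is handed in, with no verdict returned: the locking bar was laid in the tray, and the robot is holding the cover still at about 40 degrees, at roughly 13.5 s of the 62 s allowed.

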